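# Hold the battery tester's lever at load test

## Task

Lay the long black battery pack and the short orange battery pack flat in their matching bays of the battery tester, each with its brass contact end towards the brass strip at the end of its bay, and let go of them. Only then press the red spring-return lever down past its first two clicks to the third click (paddle top level with the green line), not on past it towards the bottom stop, and finish with the gripper still pressing so that the lever is held there against its spring. Leave the anemometer, glass lamp shade, sugar pot and spanner where they are.

Things in the scene. Friction and masses are not known exactly. Their poses are not given: they have to be found in the camera images.
- tester: Battery tester, fixed. Grey deck 160 (x) x 310 (y) x 14 mm high with two bays 8 mm deep and a blue tower at its +y end. Origin: centre of the deck's underside; z up, y from the bays to the tower, x towards the brass strips. The tower covers x -55 to 0, y 80 to 150 mm, top 100 mm over the table; its +x face has the lever's slot and white, yellow, green lines (from the top).
- long_bay (a point): Centre of the floor of the long bay, 118 (tester x) x 38 (tester y) mm, for the long black pack; at x 0, y -105, z 6 mm in the tester's frame, same axes. A brass strip lies on the deck just beyond its +x end. Bay walls rise 8 mm above this point.
- short_bay (a point): Centre of the floor of the short bay, 78 (tester x) x 52 (tester y) mm, for the short orange pack; at x 0, y -15, z 6 mm in the tester's frame, same axes. Brass strip on the deck just beyond its +x end.
- long_pack: Loose flat black battery pack 110 (x) x 30 (y) x 20 (z) mm, about 0.14 kg, lying flat. Origin: centre of its underside; its brass contact end is its +x end.
- long_pack_contact (a point): Brass contact end of the long pack: centre of its +x end, 55 mm from the pack's middle, 10 mm above its underside.
- short_pack: Loose flat orange battery pack 70 (x) x 44 (y) x 20 (z) mm, about 0.12 kg, lying flat. Origin: centre of its underside; its brass contact end is its +x end.
- short_pack_contact (a point): Brass contact end of the short pack: centre of its +x end, 35 mm from the pack's middle, 10 mm above its underside.
- lever (a joint): Downward travel in m: 0 up at rest, clicks at 0.012, 0.024, 0.036 (paddle top level with the white, yellow, green lines), bottom stop 0.048; bumps midway between clicks and at 0.042. The spring pushes up about 4.5 N at 0, 10 N at 0.036 (a bump adds about 1 N before its crest, takes off about 2 N after) and returns the lever fully when released.
- paddle: The lever's red paddle, 36 x 36 x 10 mm thick, jutting from the slot on the tower's +x face, moving straight up and down with the lever. Origin: centre of its underside.
- paddle_top (a point): Centre of the paddle's flat upper face, the place to press straight down: 28 mm out from the tower's face; 85 mm above the table at rest, 49 mm at the third click, 37 mm at the bottom stop. Same axes as the tester.
- anemometer: Black plastic cup anemometer, a bystander, about 145 mm high, 145 mm over the cups. Origin: centre of its foot.
- lamp_shade: Clear glass hurricane lamp shade, a bystander, 130 mm high, 96 mm across. Origin: centre of its foot.
- sugar_pot: White ceramic sugar pot with lid, a bystander, 94 mm high, 84 mm across. Origin: centre of its foot.
- spanner: Steel spanner lying flat, a bystander, 140 mm long along its x, about 12 mm high.
Not all that is in view belongs to the job. Several things look just like the short_pack: the one meant starts nearest to the robot's base.

How it is judged:
On the way, in this order (a step that is already met when the one before it is completed fails the run):
1. both packs lie flat in their own bays, contact ends towards the brass strips, released, lever still up (x of long_pack in the frame of tester between -0.007 and 0.007 m and y of long_pack in the frame of tester between -0.112 and -0.098 m and z of long_pack in the frame of tester between 0.003 and 0.0085 m and angle between each of long_pack, short_pack's own z axis and vertical below 0.06 rad and x of each of long_pack_contact, short_pack_contact in the frame of tester above 0 m and contact force between each of long_pack, short_pack and the fingers below 0.3 N and x of short_pack in the frame of tester between -0.007 and 0.007 m and y of short_pack in the frame of tester between -0.022 and -0.008 m and z of short_pack in the frame of tester between 0.003 and 0.0085 m and value of joint lever below 0.005 m), for 0.2 s.
2. the lever is pressed to its third click by the fingers (value of joint lever between 0.031 and 0.0412 m and contact force between paddle and the fingers above 1.5 N), for 0.3 s.
At the end, for the whole second after the job is handed in: Both packs flat in their own bays (within 7 mm of centre, on the floor, tilt under 0.06 rad), contact end to the brass strip, not touched; lever still, at its third click (joint 0.031 to 0.0412), the fingers alone pressing the paddle with over 1.5 N (all of step 2 and x of long_pack in the frame of tester between -0.007 and 0.007 m and y of long_pack in the frame of tester between -0.112 and -0.098 m and z of long_pack in the frame of tester between 0.003 and 0.0085 m and angle between each of long_pack, short_pack's own z axis and vertical below 0.06 rad and x of each of long_pack_contact, short_pack_contact in the frame of tester above 0 m and contact force between each of long_pack, short_pack and the fingers below 0.3 N and x of short_pack in the frame of tester between -0.007 and 0.007 m and y of short_pack in the frame of tester between -0.022 and -0.008 m and z of short_pack in the frame of tester between 0.003 and 0.0085 m and contact force between paddle and long_pack below 0.2 N and contact force between paddle and short_pack below 0.2 N and velocity of joint lever between -0.02 and 0.02 m/s); the arm keeps its last pose, push and grip.
It fails at once if the lever is pushed on past the third click (travel over 0.0435) (value of joint lever above 0.0435 m).
It fails at once if the lever is pressed while a pack is not yet in its bay (value of joint lever above 0.008 m and (horizontal distance between long_pack and long_bay above 0.02 m or horizontal distance between short_pack and short_bay above 0.02 m)).
It fails at once if a bystander (anemometer, lamp shade, sugar pot, spanner) is moved more than 20 mm or tipped (distance of any of anemometer, lamp_shade, sugar_pot, spanner from where it was at the start of the episode above 0.02 m or angle between any of anemometer, lamp_shade, sugar_pot, spanner's own z axis and vertical above 0.3 rad).
It also fails if it takes over 58 s, if anything falls off the work surface, if the arm or the gripper's body presses on something with over 40 N, if the wrist force passes 120 N, or if a joint passes its speed limit or range.

## Robot

A 7-joint arm with a two-finger parallel gripper is mounted at the origin on the work surface. World frame = base frame: x ahead of the robot, y to its left, z up, the work surface at z = 0. Lengths are in m, angles in rad, forces in N, time in s.
With the tool pointing down it reaches from about 0.425 to 0.875 m from the base axis. Payload 8.4 kg.
Tool frame: the origin (TCP) lies at the very end of the fingers, on their centre line; the grasp point (between the pads) lies 19 mm behind it; z points along the fingers, y is the line along which they close (so a half turn about z gives the same grasp; the last joint's range is limited). The gripper opens to 85 mm and grips with 20 to 120 N. Pads are 22 mm wide; open, the fingers measure 114 mm over their backs; the gripper's body (76 mm by 85 mm) begins 54 mm behind the grasp point. The pads swing forward as they close: fully open they stand 13 mm farther back than shut.
Start: joints at [1.026, 0.333, 0.04, 1.465, -0.013, 1.343, -0.059], TCP at [0.28, -0.586, 0.231] pointing down, gripper open.
Joint ranges: [-2.58, 2.58], [-0.38, 2.09], [-1.3, 1.39], [0.25, 2.4], [-1.5, 4.64], [0.08, 2.09], [-2.65, 2.65]. Speed limits (rad/s): [2.22, 2.22, 2.79, 2.79, 3.14, 3.14, 3.14].

## Interface

Orientations are given as a 3x3 rotation matrix whose columns are the frame's x, y, z axes.
In Python, from station import read_state, vision, job, boxes_of gives the robot as it stands.
- The arm moves only by the tool jog_arm, never from a script. Its argument "deltas" is a list of rows, each an object with "slide": the shift along the tool's x, y, z in shares of 80 cm (1.0 is 80 cm), a list of three; "twist": the turn about the tool's z in a scale on which 1.0 is 2 rad; "hand": the opening, from 0 (shut) to 1 (fully open). A call has 1 to 20 rows; each row is the pose to reach, as a shift and turn from the pose commanded when the call began, along the tool's axes at that moment; what a row does not reach only later rows make up. A row lasts 1/12 s, in which the tool goes at most 41.7 mm and 7.16 degrees, less where a joint would pass 70% of its speed; a pose out of reach is approached as far as the arm can. A call with a gripper value outside its range is refused whole. The fingers move at their own pace and stop on an object; the grip force is fixed at half the most. Time passes only in rows, so rows that repeat a pose let the fingers close. It gives the time, the measured TCP pose, the force, the opening and the grip force at its end, in the units of the state.
- read_state(): the state, without advancing time (a new reading comes with each control period).
- vision.snapshot(name): name is "scene" or "top" or "wrist"; returns (picture, depth): 400x640x3 uint8, red, green, blue; 400x640 float32, m along the optical axis (not along the pixel's ray), 0 where there is no reading.
- vision.camera_params(name): a dict with "mtx" (3x3 intrinsics, pixels), "k1" (the pictures are not rectified: a ray, as slopes to the right and down, at radius r is drawn at 1 + k1 r^2 times it, then the intrinsics apply), "R" (3x3) and "t" (3): a world point X has camera coordinates R X + t. Camera axes: x right, y down, z forward; pixel columns grow to the right and rows downward; lengths in m; the calibration is good to about 2 mm. A picture is of the moment at which its call begins: read the wrist's pose just before it. camera_params takes no time and is no camera call; for the wrist camera it gives the pose at the moment of the call.
- job.job_done(): hands the job in; it is judged then, once.
Trained networks look in the newest picture that a camera, given by its name, has taken for a name from the list of things; names that differ only in an ending like _2 or _b are one class to them, and where a whole thing is asked for, a point or a joint stands for the part that bears it (a point fixed in the world has none). Each returns a list of dicts, best first, with "confidence" (0 to 1); they miss things now and then, are a little off and sometimes report something else, mostly with a low value. They report only what shows in the picture. A call takes as long as a camera call. They do not tell look-alikes from the thing itself.
- boxes_of(camera, label): "rect" ([left, top, right, bottom] in pixels, round what is visible of it).
The state is a dict: "time": time; "q": joint angles; "dq": joint speeds; "joint_efforts": joint torques, N m; "tcp_pos": TCP position; "tool_rot": TCP orientation; "wrist_force": force on the tool from outside, world axes, zero at the start; "torque": the same for the moment, N m; "gripper_width": opening from 0.0 (shut) to 1.0 (fully open); "finger_force": force on a finger pad.
Only numpy, scipy, OpenCV 4.12 (cv2) and the standard library are available. Lean on these libraries where they do the work, as an engineer would, in place of code of your own. Each camera call takes 0.05 s, during which the arm holds its last target. There are 200 camera calls.

## Working session

There is one attempt and no reset: what is moved stays moved. The work goes in short steps, Python scripts to look and compute and a tool call to move; the robot and the scene stay as the last step left them, time stands still between calls to the robot, and variables do not carry over. Pictures are saved under pics/ and viewed, at most 10 in all, crops included, and the job is handed in when it is done.

Besides the shell and the picture viewer there is one more tool, called after "Emit:" as name(argument=value, ...) on one line, values as JSON. jog_arm: Moves the arm, as the interface text tells. Its arguments: {"type":"object","properties":{"deltas":{"type":"array"}},"required":["deltas"]}

```bash
mkdir -p pics; python3 - <<'E'
from station import read_state, vision, boxes_of
import cv2,numpy as np
s=read_state();print(s['time'],s['tcp_pos'],s['tool_rot'],s['gripper_width'])
for n in ['top','scene']:
    p,d=vision.snapshot(n);cv2.imwrite(f'pics/{n}0.png',p[:,:,::-1]);np.savez(f'{n}0.npz',p=p,d=d)
    c=vision.camera_params(n);print(n,c)
    for l in (['tester','long_pack','short_pack','paddle','anemometer','lamp_shade','sugar_pot','spanner'] if n=='top' else []):
        print(l,[(np.round(b['rect']).tolist(),round(b['confidence'],2)) for b in boxes_of(n,l)[:5]])
E
```

```text
0.0 [ 0.28005727 -0.58605253  0.2303972 ] [[ 9.02257829e-01  4.31196150e-01 -8.30948127e-04]
 [ 4.31196931e-01 -9.02256689e-01  1.44000716e-03]
 [-1.28802963e-04 -1.65756002e-03 -9.99998618e-01]] 1.003131632947678
top {'mtx': array([[478.58784009,   0.        , 317.81434499],
       [  0.        , 478.58784009, 195.32756136],
       [  0.        ,   0.        ,   1.        ]]), 'k1': 0.01971880963399542, 'R': array([[ 0.02710373, -0.99956271, -0.0118225 ],
       [-0.9914326 , -0.02536777, -0.12813228],
       [ 0.12777634,  0.01519408, -0.99168662]]), 't': array([-0.09849237,  0.56161507,  1.49369228])}
tester [([182.0, 180.0, 285.0, 246.0], 0.74), ([367.0, 224.0, 390.0, 253.0], 0.36)]
long_pack [([326.0, 186.0, 356.0, 209.0], 0.5)]
short_pack [([368.0, 221.0, 387.0, 249.0], 0.87), ([442.0, 259.0, 463.0, 282.0], 0.68), ([436.0, 182.0, 455.0, 206.0], 0.68), ([407.0, 226.0, 431.0, 249.0], 0.55)]
paddle []
anemometer [([379.0, 144.0, 428.0, 192.0], 0.88)]
lamp_shade [([234.0, 123.0, 257.0, 149.0], 0.87), ([180.0, 182.0, 286.0, 248.0], 0.48)]
sugar_pot [([281.0, 126.0, 306.0, 152.0], 0.86), ([306.0, 232.0, 332.0, 271.0], 0.74)]
spanner [([309.0, 236.0, 332.0, 272.0], 0.54)]
scene {'mtx': array([[400.7661956 ,   0.        , 318.63045558],
       [  0.        , 400.7661956 , 201.70617746],
       [  0.        ,   0.        ,   1.        ]]), 'k1': -0.023459493040028093, 'R': array([[-0.53012426,  0.84791821,  0.00172568],
       [ 0.71347918,  0.44716991, -0.53943167],
       [-0.45816561, -0.28473458, -0.84202761]]), 't': array([ 0.38192088, -0.31093706,  1.48676349])}
```

```bash
python3 - <<'E'
import cv2
p=cv2.imread('pics/top0.png')[115:315,150:490];cv2.imwrite('pics/topc.png',cv2.resize(p,(800,471),interpolation=cv2.INTER_CUBIC))
E
```

```text
(no output)
```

View pics/topc.png

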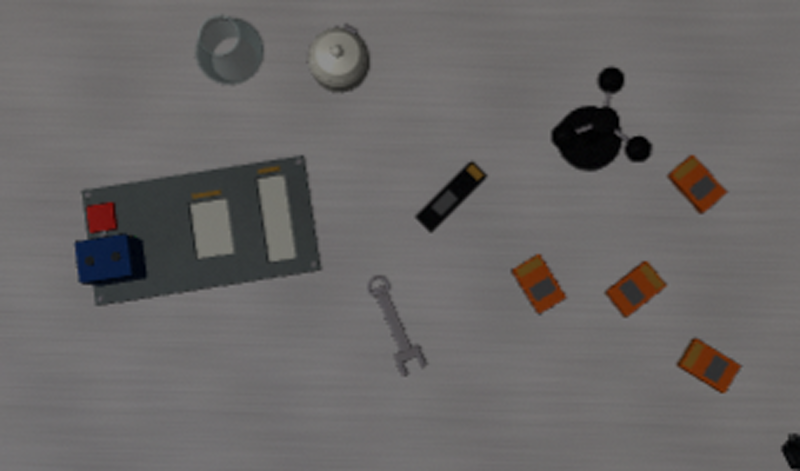

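View pics/scene0.png

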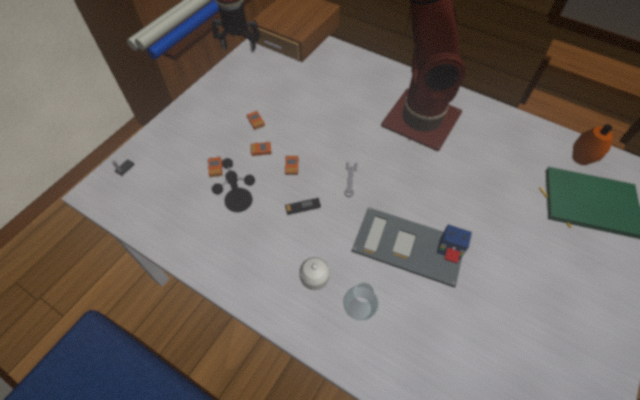

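The top view shows the tester at left: tower (110,258) and red paddle (101,217), with the brass strips on the up (+x world) side. The long pack is at (452,196) with its brass end up-right. The four orange packs are at (539,284), (635,289), (709,365) and (697,184). The spanner is at (398,325), the pot and shade are at the top, and the anemometer is at (588,138).

```bash
cat > h.py <<'E'
import numpy as np,cv2
def w(c,uv,z):
    uv=np.atleast_2d(np.asarray(uv,float))
    n=cv2.undistortPoints(uv[:,None],c['mtx'],np.array([c['k1'],0,0,0.]))[:,0]
    R,t=c['R'],c['t'];o=-R.T@t;d=np.c_[n,np.ones(len(n))]@R
    return o+d*((z-o[2])/d[:,2])[:,None]
def proj(c,X):
    return cv2.projectPoints(np.atleast_2d(np.asarray(X,float)),cv2.Rodrigues(c['R'])[0],c['t'],c['mtx'],np.array([c['k1'],0,0,0.]))[0][:,0]
def blobs(m,amin):
    n,l,s,_=cv2.connectedComponentsWithStats(m.astype(np.uint8))
    return [np.argwhere(l==i)[:,::-1] for i in range(1,n) if s[i,4]>amin]
def rect(c,pix,z):
    X=w(c,pix,z)[:,:2].astype(np.float32)
    (cx,cy),(a,b),ang=cv2.minAreaRect(X*1000);
    if a<b:a,b,ang=b,a,ang+90
    return np.array([cx,cy])/1000,a,b,ang   # ang: long-axis dir deg
E
python3 - <<'E'
from h import *
from station import vision
c=vision.camera_params('top');D=np.load('top0.npz');p=D['p']
h=cv2.cvtColor(p,cv2.COLOR_RGB2HSV)
H,S,V=[h[...,i].astype(int) for i in range(3)]
print('cam',-c['R'].T@c['t'])
for b in blobs((S>130)&(H>4)&(H<28)&(V>60),60):
    r=rect(c,b,.02);print('orange',b.mean(0),r,np.hypot(*r[0]))
for b in blobs((V<45),60): print('dark',b.mean(0),len(b),rect(c,b,.02))
m=np.zeros(V.shape,bool);m[182:248,182:290]=1
for b in blobs((V>130)&m&(S<60),60): print('bay',b.mean(0),len(b),rect(c,b,.006))
for b in blobs((S>150)&((H<4)|(H>175))&m,20): print('red',b.mean(0),rect(c,b,.085))
for n,uv,z in [('spanner',(319,253),.006),('shade',(248,138),.06),('pot',(294,140),.05),('anem',(400,173),.07)]: print(n,w(c,uv,z))
E
```

```text
cam [ 0.36861447 -0.10689766  1.55207124]
orange [11.91314554 39.87676056] (array([1.06836084, 0.95876355]), 193.88827514648438, 57.481712341308594, 1.7517726421356201) 1.4354868263225993
orange [38.76284585 33.28063241] (array([1.07592969, 0.86789117]), 176.92965698242188, 28.310020446777344, 179.439453125) 1.382338519647108
orange [71.38911175 46.29111748] (array([1.05460718, 0.75922198]), 222.11190795898438, 105.12012481689453, 179.2054443359375) 1.2994669374896017
orange [103.98174442  46.15111562] (array([1.05516272, 0.64894989]), 222.2959442138672, 105.47637939453125, 179.8417205810547) 1.2387511150385357
orange [ 0.69047619 35.76190476] (array([1.07256213, 0.9942644 ]), 148.2743377685547, 10.007433891296387, 5.917393207550049) 1.4625153799157007
orange [127.12087912  29.82417582] (array([1.1142085, 0.5751192]), 96.47322082519531, 20.4462890625, 177.12879943847656) 1.2538830363657176
orange [477.19477435  59.02256532] (array([ 1.05296741, -0.58415759]), 220.62574768066406, 78.61028289794922, 179.2014923095703) 1.2041513417657628
orange [502.09759615  54.56682692] (array([ 1.053
[... 6146 characters left out ...]
7422)
dark [  7.07274401 356.88766114] 1086 (array([0.03074165, 0.85439203]), 220.39576721191406, 55.34920883178711, 6.810074329376221)
dark [279.36619718 337.67605634] 71 (array([0.11788069, 0.02503012]), 161.77403259277344, 5.269952297210693, 89.93948364257812)
dark [289.08447489 381.05098935] 2628 (array([ 0.00737765, -0.04515654]), 357.51971435546875, 138.1112060546875, 91.67593955993652)
red [192.75735294 206.94852941] (array([0.5116174 , 0.30051135]), 35.961761474609375, 35.39733123779297, 101.01512336730957)
spanner [[ 0.38151637 -0.09206501  0.006     ]]
shade [[0.73986291 0.14408141 0.06      ]]
pot [[ 0.73941689 -0.00250989  0.05      ]]
anem [[ 0.63667595 -0.3397194   0.07      ]]
```

```bash
python3 - <<'E'
from h import *
from station import vision,read_state
c=vision.camera_params('wrist');s=read_state();R=s['tool_rot']
o=-c['R'].T@c['t'];print(c['mtx'],c['k1'],'cam in tool',R.T@(o-s['tcp_pos']),'axes in tool',R.T@c['R'].T)
E
```

```text
[[283.89716036   0.         320.19235234]
 [  0.         283.89716036 200.03983726]
 [  0.           0.           1.        ]] 0.014687694066345743 cam in tool [ 6.76833838e-02 -1.14874840e-04 -1.42114153e-01] axes in tool [[ 4.31144432e-04 -9.64221624e-01 -2.65097105e-01]
 [ 9.99999743e-01  2.63645493e-04  6.67421985e-04]
 [-5.73651053e-04 -2.65097324e-01  9.64221489e-01]]
```

The rows are not in the units I measure in: shifts go in shares of 80 cm and turns go in shares of 2 rad. I convert before sending: 27.9 cm / 80 = 0.3488, 26.5 cm / 80 = 0.3313, -0.13 rad / 2 = -0.065.

Emit:
jog_arm(deltas=[{"slide":[0.05,-0.0375,0],"twist":0,"hand":1},{"slide":[0.1,-0.075,0],"twist":-0.02,"hand":1},{"slide":[0.15,-0.1125,0],"twist":-0.04,"hand":1},{"slide":[0.2,-0.15,0],"twist":-0.06,"hand":1},{"slide":[0.25,-0.1875,0],"twist":-0.065,"hand":1},{"slide":[0.3,-0.225,0],"twist":-0.065,"hand":1},{"slide":[0.3313,-0.25,0],"twist":-0.065,"hand":1},{"slide":[0.3488,-0.2575,0],"twist":-0.065,"hand":1},{"slide":[0.3488,-0.2575,0],"twist":-0.065,"hand":1},{"slide":[0.3488,-0.2575,0],"twist":-0.065,"hand":1}])

```text
time: 1.33
tcp_pos: [0.4458, -0.2757, 0.2318]
tool_rot: [[0.835, 0.551, 0.001], [0.551, -0.835, 0.001], [0.002, 0.0, -1.0]]
wrist_force: [-0.2, 0.1, 0.5]
gripper_width: 1.001
finger_force: 0.0
```

```bash
cat > m.py <<'E'
from h import *
from station import vision,read_state
import sys
s=read_state();c=vision.camera_params('wrist');p,d=vision.snapshot('wrist')
np.savez(f'{sys.argv[1]}.npz',p=p,d=d,R=c['R'],t=c['t']);cv2.imwrite(f'pics/{sys.argv[1]}.png',p[:,:,::-1])
print(s['time'],s['tcp_pos'],np.degrees(np.arctan2(*s['tool_rot'][[1,0],0])))
h=cv2.cvtColor(p,cv2.COLOR_RGB2HSV);H,S,V=[h[...,i].astype(int) for i in range(3)]
for b in blobs((S>110)&(H>3)&(H<30)&(V>40),150):
    r=rect(c,b,.02);print('orange',b.mean(0).round(),len(b),np.round(r[0],4),np.round(r[1:],1))
for b in blobs(V<45,150):
    r=rect(c,b,.02);print('dark',b.mean(0).round(),len(b),np.round(r[0],4),np.round(r[1:],1))
E
python3 m.py w1
```

```text
1.3333 [ 0.44576504 -0.27566857  0.2317688 ] 33.40323795913845
orange [330.  25.] 253 [ 0.594 -0.191] [22.1 12.3 46.3]
orange [522. 177.] 1917 [ 0.5846 -0.4907] [71.6 53.1 42.3]
orange [323. 177.] 1365 [ 0.4454 -0.281 ] [68.6 41.5 32.7]
orange [403. 232.] 1325 [ 0.4427 -0.4091] [ 70.9  48.  129.2]
orange [ 39. 294.] 888 [ 0.0953 -0.0364] [118.   62.7  62.7]
orange [405. 311.] 665 [ 0.349  -0.4918] [55.9 36.2 59.9]
dark [114.  14.] 249 [0.473  0.0098] [30.8  8.5 11.3]
dark [494.  52.] 9252 [ 0.6816 -0.3559] [166.6 103.3 152.9]
dark [297.  38.] 1448 [ 0.5591 -0.1618] [106.4  31.9 137.1]
dark [553. 111.] 1705 [ 0.6628 -0.4616] [ 58.8  46.9 137.1]
dark [305. 348.] 53903 [ 0.2576 -0.3986] [991.5 263.7 123.8]
```

View pics/w1.png

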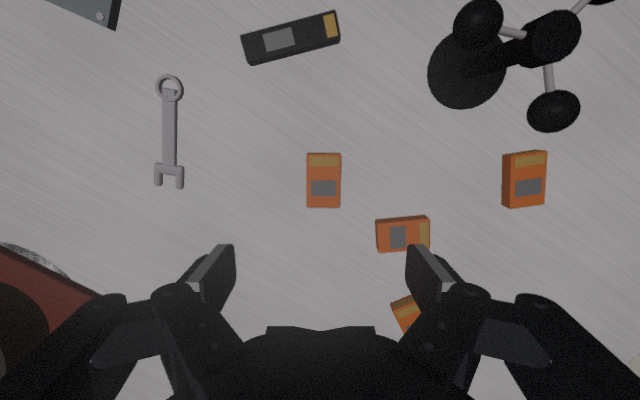

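The wrist view shows the short pack at (323,177) with its brass end up, the long pack at (290,38) with its brass end to the right, the spanner at (168,135) and the anemometer at top right. The sizes and positions agree with the top view to within 2 mm.

Scaled: 20 cm / 80 = 0.25, 19 cm / 80 = 0.2375, 0.012 rad / 2 = 0.006.

Emit:
jog_arm(deltas=[{"slide":[-0.005,0.0045,0.05],"twist":0.006,"hand":1},{"slide":[-0.005,0.0045,0.1],"twist":0.006,"hand":1},{"slide":[-0.005,0.0045,0.15],"twist":0.006,"hand":1},{"slide":[-0.005,0.0045,0.2],"twist":0.006,"hand":1},{"slide":[-0.005,0.0045,0.2375],"twist":0.006,"hand":1},{"slide":[-0.005,0.0045,0.25],"twist":0.006,"hand":1},{"slide":[-0.005,0.0045,0.25],"twist":0.006,"hand":1}])

```text
time: 1.97
tcp_pos: [0.4394, -0.2857, 0.029]
tool_rot: [[0.846, 0.533, -0.004], [0.533, -0.846, 0.002], [-0.003, -0.004, -1.0]]
wrist_force: [-0.4, -0.8, 1.3]
gripper_width: 1.001
finger_force: 0.0
```

Emit:
jog_arm(deltas=[{"slide":[0,0,0],"twist":0,"hand":1},{"slide":[0,0,0],"twist":0,"hand":1},{"slide":[0,0,0],"twist":0,"hand":1}])

```text
time: 2.22
tcp_pos: [0.4431, -0.2866, 0.0336]
tool_rot: [[0.846, 0.534, 0.003], [0.534, -0.846, -0.002], [0.002, 0.003, -1.0]]
wrist_force: [0.6, 1.5, 0.3]
gripper_width: 1.0
finger_force: 0.0
```

Scaled: 1 cm / 80 = 0.0125, -0.4 cm / 80 = -0.005.

Emit:
jog_arm(deltas=[{"slide":[0.005,-0.005,0.0125],"twist":0,"hand":1},{"slide":[0.005,-0.005,0.0125],"twist":0,"hand":1},{"slide":[0.005,-0.005,0.0125],"twist":0,"hand":1},{"slide":[0.005,-0.005,0.0125],"twist":0,"hand":1},{"slide":[0.005,-0.005,0.0125],"twist":0,"hand":1}])

```text
time: 2.63
tcp_pos: [0.4431, -0.28, 0.0215]
tool_rot: [[0.845, 0.534, 0.0], [0.534, -0.845, -0.0], [0.0, 0.0, -1.0]]
wrist_force: [-0.4, -0.5, -0.0]
gripper_width: 1.003
finger_force: 0.0
```

```bash
python3 m.py w2 | grep -v dark
```

```text
2.6333 [ 0.44310112 -0.28002347  0.02149626] 32.30577546511103
orange [323. 237.] 7212 [ 0.4459 -0.2801] [71.3 42.8 32.6]
orange [497. 381.] 312 [ 0.4237 -0.4201] [ 26.5  16.8 155.8]
```

Scaled: 1.2 cm / 80 = 0.015, 0.7 cm / 80 = 0.0088, -0.005 rad / 2 = -0.0025.

Emit:
jog_arm(deltas=[{"slide":[0.003,0.0013,0.0088],"twist":-0.0025,"hand":1},{"slide":[0.003,0.0013,0.015],"twist":-0.0025,"hand":1},{"slide":[0.003,0.0013,0.015],"twist":-0.0025,"hand":1},{"slide":[0.003,0.0013,0.015],"twist":-0.0025,"hand":0.7},{"slide":[0.003,0.0013,0.015],"twist":-0.0025,"hand":0.3},{"slide":[0.003,0.0013,0.015],"twist":-0.0025,"hand":0.3},{"slide":[0.003,0.0013,0.015],"twist":-0.0025,"hand":0.3},{"slide":[0.003,0.0013,0.015],"twist":-0.0025,"hand":0.3},{"slide":[0.003,0.0013,0.015],"twist":-0.0025,"hand":0.3},{"slide":[0.003,0.0013,0.015],"twist":-0.0025,"hand":0.3}])

```text
time: 3.52
tcp_pos: [0.4459, -0.2797, 0.0099]
tool_rot: [[0.843, 0.539, 0.001], [0.539, -0.843, -0.0], [0.0, 0.001, -1.0]]
wrist_force: [-1.5, -0.2, 5.9]
gripper_width: 0.492
finger_force: 61.6
```

Scaled: -33.8 cm / 80 = -0.4225, -32.5 cm / 80 = -0.4063, 0.39 rad / 2 = 0.195.

Emit:
jog_arm(deltas=[{"slide":[0,0,-0.0375],"twist":0,"hand":0.3},{"slide":[0,0,-0.0875],"twist":0,"hand":0.3},{"slide":[0,0,-0.1375],"twist":0,"hand":0.3},{"slide":[0.025,-0.0375,-0.175],"twist":0.025,"hand":0.3},{"slide":[0.05,-0.075,-0.2125],"twist":0.05,"hand":0.3},{"slide":[0.075,-0.1125,-0.225],"twist":0.075,"hand":0.3},{"slide":[0.1,-0.15,-0.225],"twist":0.1,"hand":0.3},{"slide":[0.125,-0.1875,-0.225],"twist":0.125,"hand":0.3},{"slide":[0.1525,-0.225,-0.225],"twist":0.15,"hand":0.3},{"slide":[0.18,-0.2625,-0.225],"twist":0.175,"hand":0.3},{"slide":[0.2075,-0.3,-0.225],"twist":0.195,"hand":0.3},{"slide":[0.235,-0.3375,-0.225],"twist":0.195,"hand":0.3},{"slide":[0.2613,-0.375,-0.225],"twist":0.195,"hand":0.3},{"slide":[0.28,-0.4063,-0.225],"twist":0.195,"hand":0.3},{"slide":[0.2925,-0.4225,-0.225],"twist":0.195,"hand":0.3},{"slide":[0.2925,-0.4225,-0.225],"twist":0.195,"hand":0.3},{"slide":[0.2925,-0.4225,-0.225],"twist":0.195,"hand":0.3},{"slide":[0.2925,-0.4225,-0.225],"twist":0.195,"hand":0.3},{"slide":[0.2925,-0.4225,-0.225],"twist":0.195,"hand":0.3}])

```text
time: 5.1
tcp_pos: [0.4607, 0.1299, 0.1891]
tool_rot: [[0.984, 0.176, -0.0], [0.176, -0.984, -0.0], [-0.0, 0.0, -1.0]]
wrist_force: [1.0, -0.4, -1.0]
gripper_width: 0.496
finger_force: 61.9
```

```bash
python3 m.py w3
```

```text
5.1 [0.4606967  0.12991654 0.18910783] 10.137655707702969
orange [378.  67.] 166 [0.5893 0.093 ] [ 28.2   4.6 100. ]
orange [291.  89.] 185 [0.5539 0.177 ] [ 37.    3.8 100.2]
orange [320. 249.] 8195 [0.3709 0.114 ] [169.8 101.4  10.2]
dark [593. 140.] 2840 [ 0.5566 -0.148 ] [106.6  37.8 136.9]
dark [392. 355.] 31260 [ 0.2755 -0.0164] [649.2 195.5 100.5]
dark [117. 368.] 7997 [0.1484 0.3593] [311.  112.  124.9]
```

View pics/w3.png

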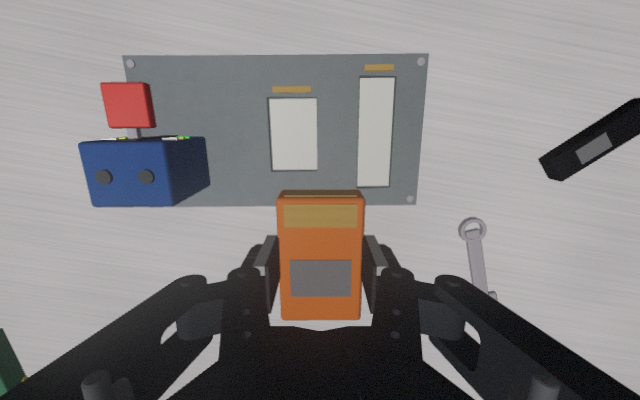

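The wrist view shows the deck corners at (124,55), (428,53) and (417,206). The short bay floor is at (293,134), the long bay floor at (376,132), and the strips lie on the far side. The short pack is held straight at (320,255), brass end forward.

```bash
cat > t.py <<'E'
from h import *
import sys
from station import vision
D=np.load(sys.argv[1]+'.npz');c=vision.camera_params('wrist');c=dict(mtx=c['mtx'],k1=c['k1'],R=D['R'],t=D['t']);p=D['p']
h=cv2.cvtColor(p,cv2.COLOR_RGB2HSV);H,S,V=[h[...,i].astype(int) for i in range(3)]
print('deck rgb',p[180,240],p[65,200],'bay',p[150,290],'table',p[30,300])
ch=w(c,[[124,55],[428,53],[417,206]],.014)[:,:2];print('corners by eye',ch.round(4),np.linalg.norm(np.diff(ch,axis=0),axis=1))
m=((V>45)&(V<118)&(S<80));m=cv2.morphologyEx(m.astype(np.uint8),cv2.MORPH_OPEN,np.ones((5,5)))
for b in blobs(m,8000): print('deck',len(b),b.min(0),b.max(0),rect(c,b,.014))
g=(V>150)&(S<30)
for b in blobs(g,1500):
    if len(b)<9000: print('bay',len(b),b.mean(0),rect(c,b,.006))
for b in blobs((S>150)&((H<5)|(H>174)),1000): print('red',b.mean(0),rect(c,b,.085))
E
python3 t.py w3
```

```text
deck rgb [121 125 129] [117 123 124] bay [188 186 184] table [175 173 174]
corners by eye [[0.5556 0.3474]
 [0.6121 0.0465]
 [0.4542 0.0142]] [0.30619753 0.16117477]
bay 3547 [374.64928108 130.66845221] (array([0.52490948, 0.0798398 ]), 116.22987365722656, 36.55818557739258, 10.704726219177246)
bay 3262 [293.61312078 133.39055794] (array([0.50830908, 0.16843675]), 77.1669692993164, 51.36725997924805, 10.761282920837402)
```

Scaled: 14.5 cm / 80 = 0.1813, 14 cm / 80 = 0.175, -0.008 rad / 2 = -0.004.

Emit:
jog_arm(deltas=[{"slide":[0.0325,-0.0188,0.0375],"twist":-0.004,"hand":0.3},{"slide":[0.067,-0.0369,0.075],"twist":-0.004,"hand":0.3},{"slide":[0.067,-0.0369,0.1125],"twist":-0.004,"hand":0.3},{"slide":[0.067,-0.0369,0.15],"twist":-0.004,"hand":0.3},{"slide":[0.067,-0.0369,0.175],"twist":-0.004,"hand":0.3},{"slide":[0.067,-0.0369,0.1813],"twist":-0.004,"hand":0.3},{"slide":[0.067,-0.0369,0.1813],"twist":-0.004,"hand":0.3},{"slide":[0.067,-0.0369,0.1813],"twist":-0.004,"hand":0.3},{"slide":[0.067,-0.0369,0.1813],"twist":-0.004,"hand":0.3},{"slide":[0.067,-0.0369,0.1813],"twist":-0.004,"hand":0.3},{"slide":[0.067,-0.0369,0.1813],"twist":-0.004,"hand":0.3}])

```text
time: 6.07
tcp_pos: [0.5091, 0.1699, 0.0457]
tool_rot: [[0.983, 0.185, 0.002], [0.185, -0.983, 0.0], [0.002, 0.0, -1.0]]
wrist_force: [-0.3, -0.8, -0.6]
gripper_width: 0.496
finger_force: 61.9
```

```bash
python3 m.py w4; python3 - <<'E'
import cv2
p=cv2.imread('pics/w4.png');cv2.imwrite('pics/w4c.png',cv2.resize(p[0:330,150:550],(800,660),interpolation=cv2.INTER_CUBIC)[:600])
E
```

```text
6.0667 [0.50905044 0.16991245 0.04567988] 10.681498190864684
orange [476. 125.] 494 [0.5904 0.0954] [ 29.    4.9 100.5]
orange [322. 159.] 578 [0.5551 0.1776] [ 37.8   4.7 100.7]
orange [320. 249.] 8322 [0.4915 0.1669] [91.5 54.6 10.8]
orange [112. 265.] 180 [0.4623 0.2987] [ 20.4   4.3 100.4]
dark [ 66. 262.] 1350 [0.457  0.3311] [102.8   8.6 129.8]
dark [251. 352.] 32588 [0.4205 0.2145] [349.5 108.6 100.3]
dark [525. 353.] 8391 [0.4332 0.0128] [185.7  66.5  66.5]
```

View pics/w4c.png

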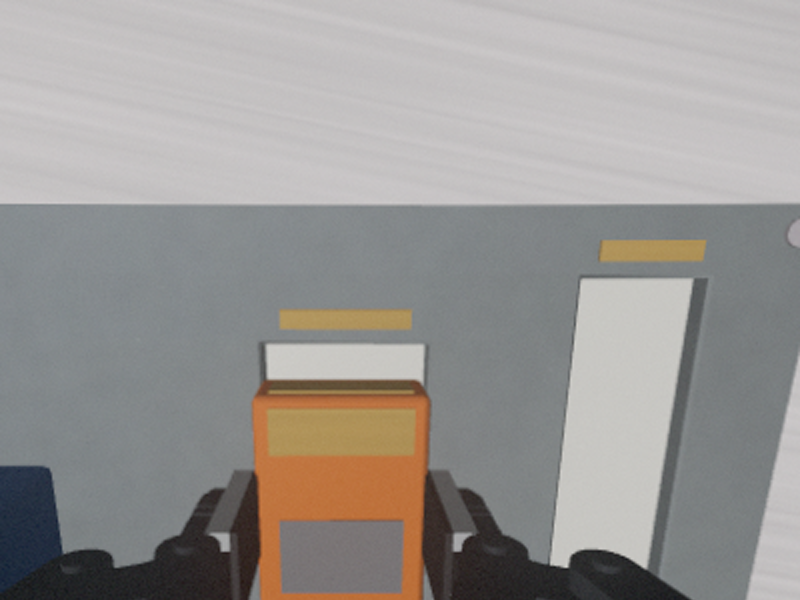

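The crop shows the pack over the short bay, with bay rim corners at (262,342) and (427,343). The pack's top front edge is at y≈396, from x=256 to 429. The long bay rim corners are at (578,276) and (708,277).

```bash
python3 - <<'E'
from h import *
from station import vision,read_state
c=vision.camera_params('wrist');s=read_state();print(s['tcp_pos'])
f=lambda l:[(150+a/2,b/2) for a,b in l]
r=w(c,f([(262,342),(427,343),(578,276),(708,277)]),.014)[:,:2]
pk=w(c,f([(256,394),(429,395)]),.0558)[:,:2]
y=np.radians(10.6);ex=np.array([np.cos(y),np.sin(y)]);ey=np.array([-ex[1],ex[0]])
print('yaw',[np.degrees(np.arctan2(*(q[0]-q[1])[::-1]))-90 for q in (r[:2],r[2:],pk)],np.linalg.norm(r[0]-r[1]),np.linalg.norm(r[2]-r[3]),np.linalg.norm(pk[0]-pk[1]))
sb=(r[0]+r[1])/2-ex*.039;lb=(r[2]+r[3])/2-ex*.059;pc=pk.mean(0)-ex*.035
print('short bay',sb,'long bay',lb,'in tester',(lb-sb)@ex,(lb-sb)@ey)
print('pack',pc,'pack-tcp tool',(pc-s['tcp_pos'][:2])@ex,(pc-s['tcp_pos'][:2])@-ey)
e=sb-pc;print('move tool x,y',e@ex,e@-ey)
E
```

```text
[0.50884644 0.16988818 0.04540108]
yaw [np.float64(10.350503926762926), np.float64(10.085438285352183), np.float64(10.355620864029149)] 0.0508785774976202 0.038493739931747505 0.04151796172495932
short bay [0.50846606 0.1687511 ] long bay [0.52472126 0.08142727] in tester -8.5526351895794e-05 -0.08882385217143983
pack [0.50673593 0.16922177] pack-tcp tool -0.0021970834765638507 0.0002668037757019651
move tool x,y 0.0016140228580671342 0.000780897809719569
```

Scaled: 2.85 cm / 80 = 0.0356, 2.6 cm / 80 = 0.0325, 0.003 rad / 2 = 0.0015.

Emit:
jog_arm(deltas=[{"slide":[0.0019,0.001,0.0063],"twist":0.0015,"hand":0.3},{"slide":[0.0019,0.001,0.0125],"twist":0.0015,"hand":0.3},{"slide":[0.0019,0.001,0.02],"twist":0.0015,"hand":0.3},{"slide":[0.0019,0.001,0.0275],"twist":0.0015,"hand":0.3},{"slide":[0.0019,0.001,0.0325],"twist":0.0015,"hand":0.3},{"slide":[0.0019,0.001,0.0356],"twist":0.0015,"hand":0.3},{"slide":[0.0019,0.001,0.0356],"twist":0.0015,"hand":0.3},{"slide":[0.0019,0.001,0.0356],"twist":0.0015,"hand":0.3},{"slide":[0.0019,0.001,0.0356],"twist":0.0015,"hand":0.3}])

```text
time: 6.87
tcp_pos: [0.5096, 0.1694, 0.0159]
tool_rot: [[0.983, 0.183, -0.001], [0.183, -0.983, -0.0], [-0.001, 0.0, -1.0]]
wrist_force: [-3.1, -1.2, 4.5]
gripper_width: 0.49
finger_force: 62.7
```

Scaled: 33 cm / 80 = 0.4125, 32 cm / 80 = 0.4, 0.94 rad / 2 = 0.47.

Emit:
jog_arm(deltas=[{"slide":[0,0,0],"twist":0,"hand":0.6},{"slide":[0,0,0],"twist":0,"hand":0.8},{"slide":[0,0,0],"twist":0,"hand":0.8},{"slide":[0,0,-0.0125],"twist":0,"hand":0.8},{"slide":[0,0,-0.0375],"twist":0,"hand":1},{"slide":[0,0,-0.075],"twist":0,"hand":1},{"slide":[-0.0013,0.0375,-0.1125],"twist":0.05,"hand":1},{"slide":[-0.0025,0.075,-0.15],"twist":0.1,"hand":1},{"slide":[-0.0038,0.125,-0.175],"twist":0.15,"hand":1},{"slide":[-0.005,0.175,-0.175],"twist":0.2,"hand":1},{"slide":[-0.0075,0.225,-0.175],"twist":0.25,"hand":1},{"slide":[-0.0088,0.275,-0.175],"twist":0.3,"hand":1},{"slide":[-0.0113,0.325,-0.175],"twist":0.35,"hand":1},{"slide":[-0.0138,0.3688,-0.175],"twist":0.4,"hand":1},{"slide":[-0.0163,0.4,-0.175],"twist":0.44,"hand":1},{"slide":[-0.0163,0.4125,-0.175],"twist":0.47,"hand":1},{"slide":[-0.0163,0.4125,-0.175],"twist":0.47,"hand":1},{"slide":[-0.0163,0.4125,-0.175],"twist":0.47,"hand":1},{"slide":[-0.0163,0.4125,-0.175],"twist":0.47,"hand":1},{"slide":[-0.0163,0.4125,-0.175],"twist":0.47,"hand":1}])

```text
time: 8.53
tcp_pos: [0.5575, -0.1556, 0.1561]
tool_rot: [[0.73, -0.683, 0.0], [-0.683, -0.73, 0.001], [-0.0, -0.001, -1.0]]
wrist_force: [0.2, 0.1, -0.1]
gripper_width: 0.995
finger_force: 0.0
```

```bash
python3 m.py w5
```

```text
8.5333 [ 0.55752065 -0.15558083  0.15612967] -43.10286121080362
orange [604.  91.] 4080 [ 0.447 -0.407] [ 70.   57.3 129.4]
orange [322. 140.] 270 [ 0.5937 -0.1909] [21.2 11.3 46.9]
orange [148. 384.] 1159 [0.5173 0.1677] [64.2 50.5 98.7]
dark [409.   9.] 1330 [ 0.621  -0.3185] [66.6 17.  46.6]
dark [319. 350.] 50326 [ 0.44   -0.0423] [780.4 207.6  47.4]
```

View pics/w5.png

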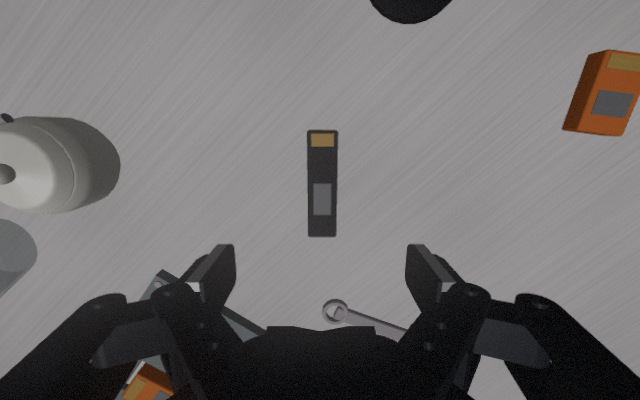

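The long pack is upright in the image, with corners (307,130), (338,130) and (308,237), and its brass end is forward, away from the gripper.

```bash
cat > lp.py <<'E'
from h import *
import sys
from station import vision,read_state
D=np.load(sys.argv[1]+'.npz');c=vision.camera_params('wrist');c.update(R=D['R'],t=D['t']);p=D['p']
x0,y0,x1,y1=map(int,sys.argv[2:6]);V=p.max(2).astype(int)
print('V table',np.median(V[y0:y1,x0:x0+5]),'pack',np.percentile(V[y0+30:y1-30,(x0+x1)//2],20))
m=np.zeros(V.shape,bool);h=cv2.cvtColor(p,cv2.COLOR_RGB2HSV)
sub=(V<100)|((h[...,1]>90)&(V>60));m[y0:y1,x0:x1]=sub[y0:y1,x0:x1]
b=max(blobs(m,300),key=len);r=rect(c,b,.02);s=read_state();print(s['tcp_pos'],s['tool_rot'][:,0],r,b.min(0),b.max(0))
e=r[0]-s['tcp_pos'][:2];T=s['tool_rot'];print('tool dx,dy',e@T[:2,0],e@T[:2,1])
E
python3 lp.py w5 285 115 360 250
```

```text
V table 149.0 pack 49.0
[ 0.55748687 -0.15579839  0.15610144] [ 7.29834685e-01 -6.83623674e-01 -6.40522098e-05] (array([ 0.5608418, -0.1603956]), 108.4027328491211, 29.688364028930664, 137.07870864868164) [307 130] [337 236]
tool dx,dy 0.005591303443119841 0.0010616933716805195
```

Scaled: 12.5 cm / 80 = 0.1563, 0.56 cm / 80 = 0.007, -0.003 rad / 2 = -0.0015.

Emit:
jog_arm(deltas=[{"slide":[0.007,0.0013,0.05],"twist":-0.0015,"hand":1},{"slide":[0.007,0.0013,0.1],"twist":-0.0015,"hand":1},{"slide":[0.007,0.0013,0.1375],"twist":-0.0015,"hand":1},{"slide":[0.007,0.0013,0.1563],"twist":-0.0015,"hand":1},{"slide":[0.007,0.0013,0.1563],"twist":-0.0015,"hand":1},{"slide":[0.007,0.0013,0.1563],"twist":-0.0015,"hand":1},{"slide":[0.007,0.0013,0.1563],"twist":-0.0015,"hand":1},{"slide":[0.007,0.0013,0.1563],"twist":-0.0015,"hand":1}])

```text
time: 9.25
tcp_pos: [0.5621, -0.162, 0.0328]
tool_rot: [[0.73, -0.684, 0.003], [-0.684, -0.73, -0.001], [0.003, -0.001, -1.0]]
wrist_force: [0.6, -0.1, -0.1]
gripper_width: 1.004
finger_force: 0.0
```

```bash
python3 m.py w6|head -1; python3 lp.py w6 275 110 370 395
```

```text
9.25 [ 0.56210241 -0.16204751  0.03279427] -43.123470684600164
V table 152.0 pack 39.0
[ 0.56198667 -0.16210041  0.03267732] [ 0.72977276 -0.68368485  0.00259723] (array([ 0.56139807, -0.16072592]), 109.32910919189453, 29.5052547454834, 136.7926254272461) [294 149] [347 322]
tool dx,dy -0.0013692619943489975 -0.0006006491286969313
```

Scaled: 2.3 cm / 80 = 0.0288, -0.14 cm / 80 = -0.0018.

Emit:
jog_arm(deltas=[{"slide":[-0.0018,-0.0006,0.0125],"twist":0,"hand":1},{"slide":[-0.0018,-0.0006,0.0238],"twist":0,"hand":1},{"slide":[-0.0018,-0.0006,0.0288],"twist":0,"hand":1},{"slide":[-0.0018,-0.0006,0.0288],"twist":0,"hand":0.8},{"slide":[-0.0018,-0.0006,0.0288],"twist":0,"hand":0.5},{"slide":[-0.0018,-0.0006,0.0288],"twist":0,"hand":0.15},{"slide":[-0.0018,-0.0006,0.0288],"twist":0,"hand":0.15},{"slide":[-0.0018,-0.0006,0.0288],"twist":0,"hand":0.15},{"slide":[-0.0018,-0.0006,0.0288],"twist":0,"hand":0.15},{"slide":[-0.0018,-0.0006,0.0288],"twist":0,"hand":0.15},{"slide":[-0.0018,-0.0006,0.0288],"twist":0,"hand":0.15}])

```text
time: 10.22
tcp_pos: [0.5605, -0.1609, 0.0084]
tool_rot: [[0.729, -0.684, 0.001], [-0.684, -0.729, -0.0], [0.001, -0.0, -1.0]]
wrist_force: [-0.1, -0.8, 6.4]
gripper_width: 0.332
finger_force: 60.3
```

Scaled: -19.1 cm / 80 = -0.2388, -3.7 cm / 80 = -0.0463, -0.936 rad / 2 = -0.468.

Emit:
jog_arm(deltas=[{"slide":[0,0,-0.0375],"twist":0,"hand":0.15},{"slide":[0,0,-0.0813],"twist":0,"hand":0.15},{"slide":[-0.02,-0.015,-0.125],"twist":-0.05,"hand":0.15},{"slide":[-0.0475,-0.0375,-0.15],"twist":-0.1,"hand":0.15},{"slide":[-0.0775,-0.0613,-0.15],"twist":-0.15,"hand":0.15},{"slide":[-0.1075,-0.085,-0.15],"twist":-0.2,"hand":0.15},{"slide":[-0.1375,-0.1088,-0.15],"twist":-0.25,"hand":0.15},{"slide":[-0.1675,-0.1325,-0.15],"twist":-0.3,"hand":0.15},{"slide":[-0.1975,-0.1563,-0.15],"twist":-0.35,"hand":0.15},{"slide":[-0.2225,-0.1775,-0.15],"twist":-0.4,"hand":0.15},{"slide":[-0.2388,-0.1893,-0.1375],"twist":-0.44,"hand":0.15},{"slide":[-0.2388,-0.1893,-0.1125],"twist":-0.468,"hand":0.15},{"slide":[-0.2388,-0.1893,-0.075],"twist":-0.468,"hand":0.15},{"slide":[-0.2388,-0.1893,-0.0525],"twist":-0.468,"hand":0.15},{"slide":[-0.2388,-0.1893,-0.0463],"twist":-0.468,"hand":0.15},{"slide":[-0.2388,-0.1893,-0.0463],"twist":-0.468,"hand":0.15},{"slide":[-0.2388,-0.1893,-0.0463],"twist":-0.468,"hand":0.15},{"slide":[-0.2388,-0.1893,-0.0463],"twist":-0.468,"hand":0.15},{"slide":[-0.2388,-0.1893,-0.0463],"twist":-0.468,"hand":0.15},{"slide":[-0.2388,-0.1893,-0.0463],"twist":-0.468,"hand":0.15}])

```text
time: 11.88
tcp_pos: [0.525, 0.0804, 0.0459]
tool_rot: [[0.983, 0.182, 0.002], [0.182, -0.983, 0.0], [0.002, 0.0, -1.0]]
wrist_force: [0.3, 0.2, -1.9]
gripper_width: 0.332
finger_force: 59.9
```

```bash
python3 m.py w7; python3 - <<'E'
import cv2
p=cv2.imread('pics/w7.png');cv2.imwrite('pics/w7c.png',cv2.resize(p[60:360,120:520],(800,600),interpolation=cv2.INTER_CUBIC))
E
```

```text
11.8833 [0.52500193 0.08038574 0.04591163] 10.460473592764517
orange [320. 124.] 449 [0.5907 0.0925] [ 28.1   5.  100.5]
orange [172. 158.] 595 [0.5555 0.1746] [ 38.4   4.7 100.6]
orange [320. 171.] 1277 [0.5637 0.0875] [ 28.3  15.7 100.5]
orange [177. 225.] 6665 [0.5068 0.1681] [74.2 50.9 10.7]
dark [314. 343.] 47361 [0.4719 0.0695] [466.5 159.  100.5]
```

View pics/w7c.png

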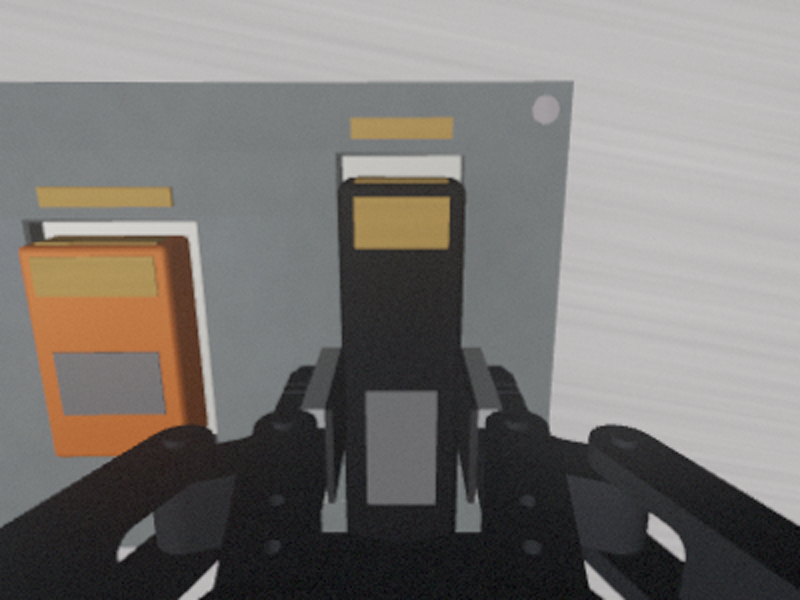

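The short pack sits in its bay (crop left, brass end towards its strip). The long pack is held over its bay, with rim corners at (338,154) and (463,154) and its top front edge at y≈188, x 341–465.

```bash
python3 - <<'E'
from h import *
from station import vision,read_state
c=vision.camera_params('wrist');s=read_state();print(s['tcp_pos'])
f=lambda l:[(120+a/2,60+b/2) for a,b in l]
r=w(c,f([(338,154),(463,154)]),.014)[:,:2]
pk=w(c,f([(340,188),(465,188)]),.0575)[:,:2]
bt=w(c,f([(345,178),(462,178)]),.0375)[:,:2]
y=np.radians(10.5);ex=np.array([np.cos(y),np.sin(y)]);ey=np.array([-ex[1],ex[0]])
lb=r.mean(0)-ex*.059;pc=pk.mean(0)-ex*.055;pb=bt.mean(0)-ex*.055
print('long bay',lb,np.linalg.norm(r[0]-r[1]),'pack',pc,pb,np.linalg.norm(pk[0]-pk[1]))
e=lb-pc;print('move tool x,y',e@ex,e@-ey); e=lb-pb;print('bottom-based',e@ex,e@-ey)
# short pack in bay: top at .026, front edge crop (22,247),(160,247)
sp=w(c,f([(22,247),(160,244)]),.026)[:,:2];sc=sp.mean(0)-ex*.035
sb=lb+ey*.09;print('short pack vs bay in tester',(sc-sb)@ex,(sc-sb)@ey,np.linalg.norm(sp[0]-sp[1]))
E
```

```text
[0.52481343 0.08035817 0.04569522]
long bay [0.52483629 0.08044688] 0.03739168291258578 pack [0.52347647 0.07977826] [0.52399984 0.07951984] 0.028488120781479304
move tool x,y 0.0014588961313019666 -0.0004096143123038998
bottom-based 0.0009913821762400233 -0.0007590826206426149
short pack vs bay in tester -0.001396527225004866 -0.0004458397381449167 0.03971746931658609
```

Scaled: 2.85 cm / 80 = 0.0356, 2.6 cm / 80 = 0.0325.

Emit:
jog_arm(deltas=[{"slide":[0.0015,-0.0006,0.0063],"twist":0,"hand":0.15},{"slide":[0.0015,-0.0006,0.0125],"twist":0,"hand":0.15},{"slide":[0.0015,-0.0006,0.02],"twist":0,"hand":0.15},{"slide":[0.0015,-0.0006,0.0275],"twist":0,"hand":0.15},{"slide":[0.0015,-0.0006,0.0325],"twist":0,"hand":0.15},{"slide":[0.0015,-0.0006,0.0356],"twist":0,"hand":0.15},{"slide":[0.0015,-0.0006,0.0356],"twist":0,"hand":0.15},{"slide":[0.0015,-0.0006,0.0356],"twist":0,"hand":0.15},{"slide":[0.0015,-0.0006,0.0356],"twist":0,"hand":0.15}])

```text
time: 12.68
tcp_pos: [0.5255, 0.0811, 0.0165]
tool_rot: [[0.983, 0.182, 0.0], [0.182, -0.983, 0.0], [0.0, -0.0, -1.0]]
wrist_force: [0.5, 0.2, -1.3]
gripper_width: 0.332
finger_force: 60.0
```

Scaled: -19 cm / 80 = -0.2375, -17 cm / 80 = -0.2125.

Emit:
jog_arm(deltas=[{"slide":[0,0,0.0013],"twist":0,"hand":0.15},{"slide":[0,0,0.0013],"twist":0,"hand":0.5},{"slide":[0,0,0.0013],"twist":0,"hand":0.6},{"slide":[0,0,0.0013],"twist":0,"hand":0.6},{"slide":[0,0,-0.0125],"twist":0,"hand":0.6},{"slide":[0,0,-0.0438],"twist":0,"hand":0.6},{"slide":[0,0,-0.0875],"twist":0,"hand":0.4},{"slide":[0,0,-0.1375],"twist":0,"hand":0},{"slide":[-0.01,-0.0375,-0.175],"twist":0,"hand":0},{"slide":[-0.02,-0.075,-0.2125],"twist":0,"hand":0},{"slide":[-0.03,-0.1125,-0.2375],"twist":0,"hand":0},{"slide":[-0.04,-0.15,-0.2375],"twist":0,"hand":0},{"slide":[-0.04,-0.16,-0.2375],"twist":0,"hand":0},{"slide":[-0.04,-0.16,-0.2375],"twist":0,"hand":0},{"slide":[-0.04,-0.16,-0.2375],"twist":0,"hand":0},{"slide":[-0.04,-0.16,-0.2375],"twist":0,"hand":0},{"slide":[-0.04,-0.16,-0.2375],"twist":0,"hand":0},{"slide":[-0.04,-0.16,-0.2375],"twist":0,"hand":0}])

```text
time: 14.18
tcp_pos: [0.471, 0.1998, 0.206]
tool_rot: [[0.984, 0.18, -0.001], [0.18, -0.984, -0.0], [-0.001, 0.0, -1.0]]
wrist_force: [-0.3, -0.5, 0.7]
gripper_width: -0.0
finger_force: 0.0
```

```bash
python3 m.py w8; python3 t.py w8
```

```text
14.1833 [0.4709986  0.19984552 0.20598041] 10.357246988342435
orange [436.  92.] 157 [0.5899 0.0944] [ 28.3   5.1 100.2]
orange [438. 111.] 250 [0.5713 0.087 ] [ 22.9  11.5 100.2]
orange [352. 153.] 1814 [0.5066 0.1686] [69.9 43.3 10.7]
dark [428. 144.] 1489 [0.5261 0.0825] [106.3  34.5  10.7]
dark [325. 354.] 38631 [0.2562 0.1604] [777.2 216.4 100.4]
deck rgb [ 58  80 124] [172 169 170] bay [114 117 119] table [177 175 175]
corners by eye [[0.5665 0.4287]
 [0.6271 0.112 ]
 [0.461  0.0774]] [0.32248154 0.16972559]
```

View pics/w8.png

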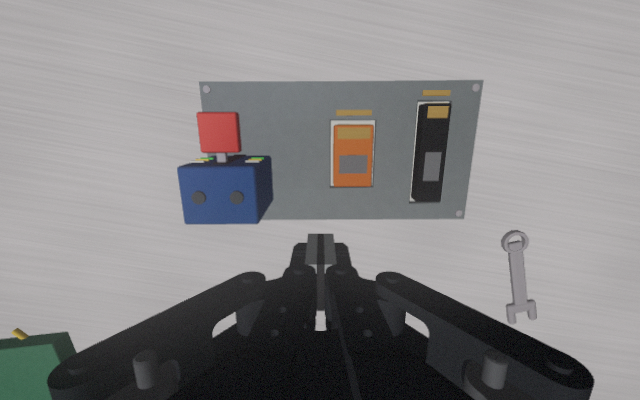

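Both packs lie inside their bays, brass ends up towards the strips: orange at (353,155), black at (430,152). The paddle is at (219,132) and the lever is up.

Scaled: 10.6 cm / 80 = 0.1325, 10 cm / 80 = 0.125, -0.003 rad / 2 = -0.0015.

Emit:
jog_arm(deltas=[{"slide":[0.025,-0.0375,0],"twist":-0.0015,"hand":0},{"slide":[0.05,-0.075,0.025],"twist":-0.0015,"hand":0},{"slide":[0.0733,-0.115,0.0625],"twist":-0.0015,"hand":0},{"slide":[0.0733,-0.115,0.1],"twist":-0.0015,"hand":0},{"slide":[0.0733,-0.115,0.125],"twist":-0.0015,"hand":0},{"slide":[0.0733,-0.115,0.1325],"twist":-0.0015,"hand":0},{"slide":[0.0733,-0.115,0.1325],"twist":-0.0015,"hand":0},{"slide":[0.0733,-0.115,0.1325],"twist":-0.0015,"hand":0},{"slide":[0.0733,-0.115,0.1325],"twist":-0.0015,"hand":0},{"slide":[0.0733,-0.115,0.1325],"twist":-0.0015,"hand":0}])

```text
time: 15.07
tcp_pos: [0.5126, 0.3023, 0.1023]
tool_rot: [[0.983, 0.184, 0.003], [0.184, -0.983, 0.001], [0.003, -0.001, -1.0]]
wrist_force: [0.8, -0.4, -0.8]
gripper_width: 0.002
finger_force: 0.0
```

```bash
python3 - <<'E'
from h import *
from station import vision,read_state
D=np.load('w8.npz');c=vision.camera_params('wrist');c.update(R=D['R'],t=D['t']);p=D['p'].astype(int)
b=max(blobs((p[...,0]>150)&(p[...,1]<70)&(p[...,2]<80),100),key=len);print(b.min(0),b.max(0),rect(c,b,.085));s=read_state();print(s['tcp_pos'],s['wrist_force'])
E
```

```text
Traceback (most recent call last):
ValueError: max() iterable argument is empty
```

Emit:
jog_arm(deltas=[{"slide":[-0.0006,0.0013,0.005],"twist":0,"hand":0},{"slide":[-0.0006,0.0013,0.01],"twist":0,"hand":0},{"slide":[-0.0006,0.0013,0.015],"twist":0,"hand":0},{"slide":[-0.0006,0.0013,0.02],"twist":0,"hand":0},{"slide":[-0.0006,0.0013,0.0238],"twist":0,"hand":0},{"slide":[-0.0006,0.0013,0.0275],"twist":0,"hand":0},{"slide":[-0.0006,0.0013,0.0313],"twist":0,"hand":0},{"slide":[-0.0006,0.0013,0.035],"twist":0,"hand":0},{"slide":[-0.0006,0.0013,0.035],"twist":0,"hand":0},{"slide":[-0.0006,0.0013,0.035],"twist":0,"hand":0},{"slide":[-0.0006,0.0013,0.035],"twist":0,"hand":0}])

```text
time: 15.98
tcp_pos: [0.5113, 0.301, 0.0725]
tool_rot: [[0.983, 0.185, 0.0], [0.185, -0.983, -0.0], [-0.0, 0.0, -1.0]]
wrist_force: [-1.4, -2.0, 5.5]
gripper_width: -0.001
finger_force: 2.7
```

Scaled: 1.6 cm / 80 = 0.02, 1.4 cm / 80 = 0.0175.

Emit:
jog_arm(deltas=[{"slide":[0,0,0.0025],"twist":0,"hand":0},{"slide":[0,0,0.005],"twist":0,"hand":0},{"slide":[0,0,0.0075],"twist":0,"hand":0},{"slide":[0,0,0.01],"twist":0,"hand":0},{"slide":[0,0,0.0125],"twist":0,"hand":0},{"slide":[0,0,0.015],"twist":0,"hand":0},{"slide":[0,0,0.0175],"twist":0,"hand":0},{"slide":[0,0,0.0188],"twist":0,"hand":0},{"slide":[0,0,0.02],"twist":0,"hand":0},{"slide":[0,0,0.02],"twist":0,"hand":0},{"slide":[0,0,0.02],"twist":0,"hand":0},{"slide":[0,0,0.02],"twist":0,"hand":0}])

```text
time: 16.98
tcp_pos: [0.5113, 0.3011, 0.0568]
tool_rot: [[0.983, 0.185, 0.0], [0.185, -0.983, -0.0], [0.0, 0.0, -1.0]]
wrist_force: [-1.3, -3.2, 7.6]
gripper_width: 0.002
finger_force: 3.9
```

Lever is at about 28 mm; 7.5 mm to go.

Scaled: 0.76 cm / 80 = 0.0095, 0.7 cm / 80 = 0.0088.

Emit:
jog_arm(deltas=[{"slide":[0,0,0.0015],"twist":0,"hand":0},{"slide":[0,0,0.003],"twist":0,"hand":0},{"slide":[0,0,0.0045],"twist":0,"hand":0},{"slide":[0,0,0.006],"twist":0,"hand":0},{"slide":[0,0,0.0075],"twist":0,"hand":0},{"slide":[0,0,0.0088],"twist":0,"hand":0},{"slide":[0,0,0.0095],"twist":0,"hand":0},{"slide":[0,0,0.0095],"twist":0,"hand":0},{"slide":[0,0,0.0095],"twist":0,"hand":0},{"slide":[0,0,0.0095],"twist":0,"hand":0},{"slide":[0,0,0.0095],"twist":0,"hand":0},{"slide":[0,0,0.0095],"twist":0,"hand":0},{"slide":[0,0,0.0095],"twist":0,"hand":0}])

```text
time: 18.07
tcp_pos: [0.5113, 0.301, 0.0493]
tool_rot: [[0.983, 0.185, 0.0], [0.185, -0.983, -0.0], [0.0, 0.001, -1.0]]
wrist_force: [-2.5, -1.9, 7.8]
gripper_width: 0.004
finger_force: 4.4
```

```bash
python3 m.py w9;python3 -c "
from station import read_state;s=read_state();print(s['tcp_pos'],s['wrist_force'],s['time'])"
```

```text
18.0667 [0.51134208 0.30103108 0.04931063] 10.63317865793567
orange [523. 199.] 536 [0.5554 0.1815] [ 39.2   5.2 100.7]
orange [512. 262.] 6914 [0.507  0.1706] [76.9 54.9 10.7]
dark [624. 286.] 3887 [0.517  0.1024] [119.5  28.8  26.4]
dark [320. 250.] 186 [0.4985 0.2989] [21.5  4.  10.8]
dark [333. 348.] 43536 [0.4394 0.2871] [405.2 129.5 100.6]
[0.51134466 0.3010531  0.04929692] [-1.66433452 -3.20220003  8.92475776] 18.1167
```

View pics/w9.png

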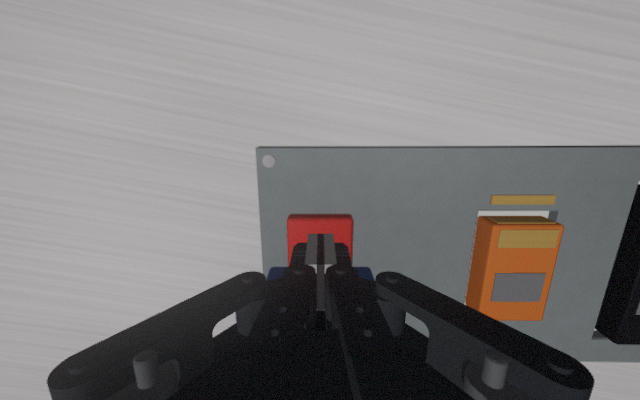

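The shut fingers press the middle of the red paddle at (320,240). TCP height is 49.3 mm, so the lever is at about 35.7 mm, with a push of about 9 N. Both packs are still in their bays.

```bash
python3 -c "
from station import job;print(job.job_done())"
```

```text
the job is handed in; nothing more can be done
None
```

Both packs lie in their bays with contacts towards the brass strips, the lever is held at its third click (about 35.7 mm, about 9 N), and I handed the job in at about 18 s; no verdict was returned.

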